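# Torque the jig clamp to its first click, then clear the T-slot stop

## Task

The stool-leg blank in the jig is located against its stop: clamp it by swinging the red clamp's lever clockwise (seen from above) until its slip clutch clicks once, and stop there, with no second click and without slackening it again. Then slide the orange stop along its T-slot to the open end, lift it out and leave it lying or standing in the blue tray, hands off. Leave the mug, the try square and the offcut where they are.

Things in the scene. Friction and masses are not known exactly. Their poses are not given: they have to be found in the camera images.
- jig: Plywood plate fixed to the bench, 270 mm (its x) by 345 mm (its y, from -200 to +145 mm), 18 mm thick; origin on the bench, z up. On it, along y: the T-slot at x = -85 mm, and a pale fixed wood blank 45 x 260 x 30 mm at x = 50 mm. Over the blank at (50, 30) mm a dark steel bridge, top 86 mm above the bench, holds the upright clamp screw.
- slot_open_end (a point): Open end of the T-slot: centre line, on the channel floor, 18 mm above the bench; axes as the jig's, the slot runs 260 mm from here towards +y between two aluminium rails (40 mm wide overall). Channel 26 mm wide and 9 mm high, mouth between the lips 14 mm wide, top of the lips 31 mm above the bench. Past the open end (-y) lie 70 mm of bare plate at the channel floor's height.
- slot_closed_end (a point): The same at the other, closed end of the slot (red end plate).
- hub_top (a point): Centre of the top of the clamp's red hub, 72 mm across, 122 mm above the bench, on the screw's upright axis. On the black collar (100 mm across) under it are coloured marks: the white pointer low on the hub's rim, opposite the lever's arm, points at the yellow mark at first, at the green one after one click, at red ones after more.
- lever_grip (a point): Middle, 143 mm above the bench, of the lever's black upright grip: a cylinder 20 mm across standing from 120 to 162 mm above the bench, on the end of a steel arm (18 mm wide, top at 116 mm), 85 mm from the screw's axis. It is fixed to the arm and travels on a level circle about hub_top. Turning it takes up to about 10 N here.
- screw (a joint): How far the clamp screw with its black collar has been tightened (rad, clockwise from above is positive). It starts turned by 0 to 0.4, resists more and more as it tightens, stays where it is left, and stops following the lever once the clutch slips.
- lever (a joint): Slip of the lever on its clutch relative to the screw (rad, clockwise from above positive), 0 at the start. Below the set torque the lever turns the screw and the clutch only gives springily, up to 0.10; then it slips, resisting ever less, passes a crest at 0.20 and clicks into the next notch at 0.39 (second crest 0.59). Let go between two crests, it settles in the notch between them.
- stop: Loose orange stop 30 mm across the slot (its x), 36 mm along it (its y), on a steel T-shaped foot caught in the slot. Origin at the centre of the foot's underside, z up. Foot 22 wide and 6 high, neck 10 wide, orange block from z = 16.5 to 62.5 mm with a bolt head 4 mm high on top. About 180 g, slides easily, with 2 mm play each side and 3 mm upward.
- stop_middle (a point): Middle of the orange block, 40 mm above the stop's underside.
- tray: Blue open tray fixed to the bench, 130 mm (its x) by 150 mm (its y), walls 30 mm high and 5 mm thick, floor 5 mm thick; origin at the centre of its underside.
- mug: Loose green mug, 82 mm across and 85 mm tall with a handle; origin at the centre of its foot. A bystander.
- square: Loose try square lying flat: wooden stock 100 mm long along its y, 18 mm high, with a steel blade to 141 mm along its +x; origin under the middle of the stock. A bystander.
- offcut: Loose pale wood offcut 50 x 100 x 22 mm, its length along its y, origin at the centre of its underside. A bystander.
Things that resemble listed ones, but are neither listed nor needed, are in the scene too. Several things have the shape of the stop; the one meant has the colours described above.

How it is judged:
On the way, in this order (a step that is already met when the one before it is completed fails the run):
1. the clamp's clutch has clicked once, with the stop still in its slot (value of joint lever between 0.25 and 0.53 rad and value of joint screw above 0.7 rad and y of stop in the frame of jig above -0.125 m and z of stop in the frame of jig below 0.03 m), for 0.2 s.
2. the stop is out of the slot and in the tray (x of stop_middle in the frame of tray between -0.06 and 0.06 m and y of stop_middle in the frame of tray between -0.07 and 0.07 m and z of stop_middle in the frame of tray below 0.055 m), for 0.2 s.
At the end, for the whole second after the job is handed in: The clutch rests in its first notch (slip 0.33 to 0.46 rad), the screw is still tight (above 0.7 rad), and the stop lies or stands at rest on the floor of the tray: its middle within 60 mm (x) and 70 mm (y) of the tray's centre and no more than 55 mm above the tray's underside (all of step 2 and value of joint lever between 0.33 and 0.46 rad and value of joint screw above 0.7 rad and linear speed of stop below 0.02 m/s); the robot touches nothing.
It fails at once if the clutch clicks a second time (value of joint lever above 0.62 rad).
It fails at once if the mug is moved more than 30 mm or tipped (distance of mug from where it was at the start of the episode above 0.03 m or angle between mug's own z axis and vertical above 0.4 rad).
It fails at once if the try square is moved more than 30 mm (distance of square from where it was at the start of the episode above 0.03 m).
It fails at once if the offcut is moved more than 30 mm (distance of offcut from where it was at the start of the episode above 0.03 m).
It also fails if it takes over 67 s, if anything falls off the work surface, if the arm or the gripper's body presses on something with over 40 N, if the wrist force passes 120 N, or if a joint passes its speed limit or range.

## Robot

A 6-joint arm with a two-finger parallel gripper is mounted at the origin on the work surface. World frame = base frame: x ahead of the robot, y to its left, z up, the work surface at z = 0. Lengths are in m, angles in rad, forces in N, time in s.
With the tool pointing down it reaches from about 0.3 to 0.875 m from the base axis. Payload 6.4 kg.
Tool frame: the origin (TCP) lies midway between the tips of the shut fingers; the grasp point (between the pads) lies 19 mm behind it (grasp_offset is the distance from the TCP to the grasp point, in m); z points along the fingers, y is the line along which they close (so a half turn about z gives the same grasp; the last joint's range is limited). The gripper opens to 85 mm and grips with 20 to 120 N. Pads are 22 mm wide; open, the fingers measure 114 mm over their backs; the gripper's body (76 mm by 85 mm) begins 54 mm behind the grasp point. The pads swing forward as they close: fully open they stand 13 mm farther back than shut.
Start: joints at [-1.373, 0.181, 1.607, -0, 1.354, -0.206], TCP at [0.226, -0.529, 0.231] pointing down, gripper open.
Joint ranges: [-2.99, 2.99], [-0.89, 2.07], [0.3, 2.58], [-1.14, 4.28], [0, 2.63], [-3.12, 3.12]. Speed limits (rad/s): [2.57, 2.57, 3.01, 3.14, 3.14, 3.14].

## Interface

Orientations are given as a unit quaternion [w, x, y, z].
In Python, from bench import * gives the robot as it stands. The module is installed in compiled form; this text tells all that it offers.
- The arm moves only by the tool servo_tool, never from a script. Its argument "commands" is text: rows parted by semicolons, each of 7 numbers parted by spaces: the turn, a rotation vector about the tool's x, y, z in rad, then the shift along the tool's x, y, z in mm, then the opening, from 0 (shut) to 1 (fully open). In form: wx wy wz dx dy dz claw; .... A call has 1 to 5 rows; each row shifts and turns the commanded pose from where the row before left it, along the tool's axes as they then stand; what a row does not reach is not made up. A row lasts 1/8 s, in which the tool goes at most 62.5 mm and 10.7 degrees, less where a joint would pass 70% of its speed; a pose out of reach is approached as far as the arm can. A call with a gripper value outside its range is refused whole. The fingers move at their own pace and stop on an object; the grip force is fixed at half the most. Time passes only in rows, so rows that do not move let the fingers close. It gives the time, the measured TCP pose, the force, the opening and the grip force at its end, in the units of the state.
- get_obs(): the state, without advancing time (a new reading comes with each control period).
- camera(name): name is "side" or "top"; returns the picture (420x560x3 uint8, blue, green, red); there is no depth.
- calibration(name): a dict with "fx", "fy", "cx", "cy" (pixels), "R" (3x3) and "t" (3): a world point X has camera coordinates R X + t. Camera axes: x right, y down, z forward; pixel columns grow to the right and rows downward; lengths in m; the calibration is good to about 2 mm. A picture is of the moment at which its call begins. calibration takes no time and is no camera call.
- hand_in(): hands the job in; it is judged then, once.
The state is a dict: "time_s": time; "q": joint angles; "dq": joint speeds; "joint_efforts": joint torques, N m; "eef_pos": TCP position; "eef_rot": TCP orientation; "wrist_force": force on the tool from outside, world axes, zero at the start; "torque": the same for the moment, N m; "opening": opening from 0.0 (shut) to 1.0 (fully open); "grasp_force": force on a finger pad.
Only numpy, scipy, OpenCV 4.12 (cv2) and the standard library are available. Lean on these libraries where they do the work, as an engineer would, in place of code of your own. Each camera call takes 0.05 s, during which the arm holds its last target. There are 200 camera calls.

## Working session

There is one attempt and no reset: what is moved stays moved. The work goes in short steps, Python scripts to look and compute and a tool call to move; the robot and the scene stay as the last step left them, time stands still between calls to the robot, and variables do not carry over. Pictures are saved under pics/ and viewed, at most 10 in all, crops included, and the job is handed in when it is done.

Besides the shell and the picture viewer there is one more tool, called after "Emit:" by a JSON object that holds its "method" and its "body". servo_tool: Moves the arm, as the interface text tells. Its arguments: {"type":"object","properties":{"commands":{"type":"string"}},"required":["commands"]}

```bash
mkdir -p pics
python3 - <<'E'
from bench import *
import cv2,numpy as np
o=get_obs();print({k:np.round(v,3).tolist() for k,v in o.items()})
for n in("top","side"):
    cv2.imwrite(f"pics/{n}0.png",camera(n));c=calibration(n);print(n,{k:np.round(v,3).tolist() for k,v in c.items()})
E
```

```text
{'time_s': 0.0, 'q': [-1.373, 0.182, 1.608, 0.0, 1.354, -0.206], 'dq': [0.002, -0.001, -0.0, 0.001, -0.002, 0.001], 'joint_efforts': [0.001, -44.486, -35.134, -0.0, 0.009, -0.0], 'eef_pos': [0.226, -0.528, 0.23], 'eef_rot': [-0.001, 0.98, 0.201, 0.0], 'wrist_force': [0.309, 0.299, 0.536], 'torque': [-0.03, -0.044, -0.02], 'grasp_force': 0.0, 'opening': 0.997}
top {'fx': 496.495, 'fy': 496.495, 'cx': 290.756, 'cy': 206.544, 'R': [[-0.015, -1.0, -0.002], [-0.99, 0.015, -0.14], [0.14, -0.0, -0.99]], 't': [0.014, 0.558, 1.134]}
side {'fx': 452.392, 'fy': 452.392, 'cx': 277.067, 'cy': 207.461, 'R': [[-0.719, -0.695, -0.009], [-0.335, 0.357, -0.872], [0.609, -0.624, -0.489]], 't': [0.4, 0.258, 0.931]}
```

View pics/top0.png

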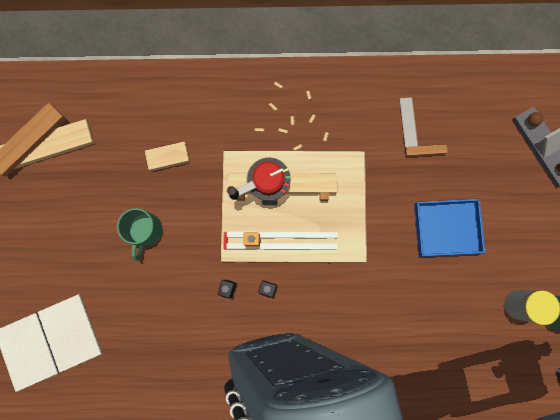

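View pics/side0.png

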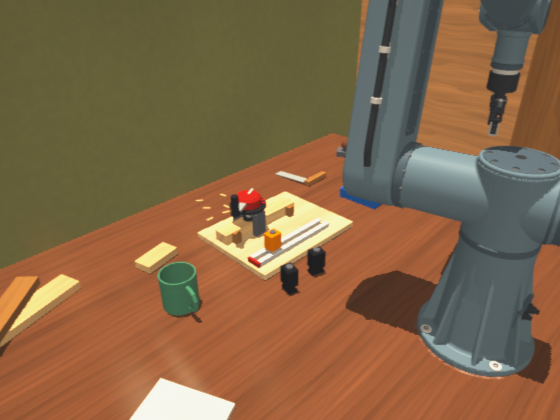

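Top view: the jig is centred near (294,207). The red hub is at (268,178), the grip at (233,193), the orange stop at (251,239), the slot's open end on the right at about (337,242), and the tray at (450,229). Candidates for the stop: orange block (251,239), black blocks (227,289) and (268,289). The orange one fits the description. I'll check it in close crops.

Run:
```python
import cv2,numpy as np
a=cv2.imread("pics/top0.png")[140:270,215:375];b=cv2.imread("pics/side0.png")[175:275,195:355]
r=lambda i:cv2.resize(i,(800,int(800/i.shape[1]*i.shape[0])),interpolation=cv2.INTER_CUBIC)
cv2.imwrite("pics/c1.png",cv2.resize(r(a),(738,600))[:, :]);cv2.imwrite("pics/c2.png",r(b))
```

```text
(no output)
```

View pics/c1.png

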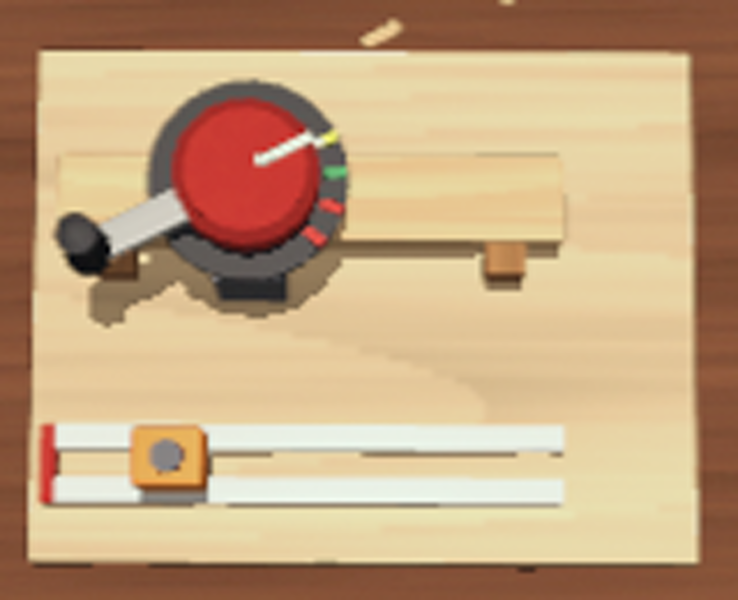

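View pics/c2.png

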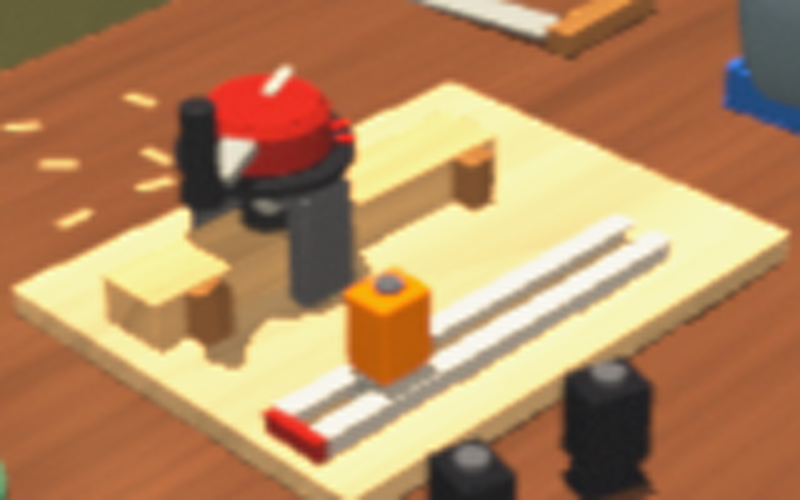

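The crops confirm it: an orange block with a grey bolt head sits in the slot near the closed red end. The pointer is at the yellow mark, and green is the next mark clockwise. Now I'll measure.

```bash
cat > h.py <<'E'
from bench import *
import cv2,numpy as np
C={n:calibration(n) for n in("top","side")}
def ray(n,u,v):
    c=C[n];R=np.array(c["R"]);t=np.array(c["t"])
    return -R.T@t, R.T@np.array([(u-c["cx"])/c["fx"],(v-c["cy"])/c["fy"],1])
def plane(n,p,z):
    o,d=ray(n,*p);return o+d*(z-o[2])/d[2]
def tri(p,q):
    a,d=ray("top",*p);b,e=ray("side",*q)
    s=np.linalg.lstsq(np.c_[d,-e],b-a,rcond=None)[0];P,Q=a+s[0]*d,b+s[1]*e
    return (P+Q)/2,np.linalg.norm(P-Q)
def proj(n,X):
    c=C[n];p=np.array(c["R"])@X+np.array(c["t"]);return [c["fx"]*p[0]/p[2]+c["cx"],c["fy"]*p[1]/p[2]+c["cy"]]
def blob(img,box,lo,hi):
    x0,y0,x1,y1=box;h=cv2.cvtColor(img,cv2.COLOR_BGR2HSV)
    m=cv2.inRange(h,lo,hi);k=np.zeros_like(m);k[y0:y1,x0:x1]=m[y0:y1,x0:x1]
    n,l,s,c=cv2.connectedComponentsWithStats(k);i=1+np.argmax(s[1:,4])
    return c[i],s[i],(l==i).astype(np.uint8)
E
python3 - <<'E'
from h import *
np.set_printoptions(precision=4,suppress=True)
T=cv2.imread("pics/top0.png");S=cv2.imread("pics/side0.png")
def show(k,*a):
    print(k,*a)
# grip (black) top view & side
g=blob(T,(224,182,240,202),(0,0,0),(180,255,60));gs=blob(S,(228,190,243,220),(0,0,0),(180,255,60))
print("grip",g[0],g[1],gs[0],gs[1],tri(g[0],gs[0]))
# orange block
o=blob(T,(235,225,265,255),(8,120,120),(22,255,255));os=blob(S,(262,225,285,255),(5,120,120),(22,255,255))
print("stop",o[0],o[1],os[0],os[1],tri(o[0],os[0]))
# bolt heads (grey)
b=blob(T,(245,233,257,245),(0,0,60),(180,110,200));bs=blob(S,(265,228,280,235),(0,0,40),(180,140,160))
print("bolt",b[0],b[1],bs[0],bs[1],tri(b[0],bs[0]))
# hub red
r=blob(T,(245,155,295,200),(0,150,100),(6,255,255));cc=cv2.fitEllipse(max(cv2.findContours(r[2],0,2)[0],key=len))
print("hub",r[0],r[1],cc,plane("top",cc[0],.122),plane("top",r[0],.115))
rs=blob(S,(230,185,275,220),(0,150,80),(8,255,255));print("hubside",rs[0],rs[1],tri(r[0],rs[0]))
# tray
t=blob(T,(400,190,495,265),(100,100,60),(125,255,255));q=cv2.boxPoints(cv2.minAreaRect(cv2.findNonZero(t[2])))
print("tray",q);P=np.array([plane("top",p,.03)for p in q]);print(P,P.mean(0),np.linalg.norm(P-np.roll(P,1,0),axis=1))
# rails white
w=blob(T,(220,225,345,240),(0,0,190),(180,60,255));w2=blob(T,(220,240,345,256),(0,0,190),(180,60,255))
for k in(w,w2):
    q=cv2.boxPoints(cv2.minAreaRect(cv2.findNonZero(k[2])));print("rail",q.tolist(),[plane("top",p,.031)for p in q])
# jig plate
j=blob(T,(215,145,375,268),(12,30,130),(32,170,255));q=cv2.boxPoints(cv2.minAreaRect(cv2.findNonZero(j[2])))
P=np.array([plane("top",p,.018)for p in q]);print("jig",P,P.mean(0),np.linalg.norm(P-np.roll(P,1,0),axis=1))
E
```

```text
grip [234.6809 195.    ] [230 189   9  10  47] [235.0207 207.2207] [231 196  12  22 145] (array([0.574 , 0.1294, 0.1283]), np.float64(0.0035706101244305593))
stop [251.3846 238.6923] [243 232  17  14 182] [271.9912 239.7478] [262 226  20  26 341] (array([0.481 , 0.0969, 0.0576]), np.float64(0.0022659266830978328))
bolt [250.4524 238.0952] [247 235   8   7  42] [272.3333 231.75  ] [271 230   4   4  12] (array([0.4801, 0.0968, 0.0817]), np.float64(0.003232433150926304))
hub [267.4779 177.0964] [252 161  32  32 747] ((267.03253173828125, 177.2956085205078), (28.27973747253418, 32.418331146240234), 155.61155700683594) [0.6123 0.0573 0.122 ] [0.6141 0.0567 0.115 ]
hubside [250.3964 198.8286] [236 189  30  21 391] (array([0.6108, 0.0531, 0.1102]), np.float64(0.011212635810205653))
tray [[414.4558 201.6602]
 [481.4807 198.1326]
 [484.3646 252.9282]
 [417.3398 256.4558]]
[[ 0.5663 -0.289   0.03  ]
 [ 0.5723 -0.4492  0.03  ]
 [ 0.442  -0.447   0.03  ]
 [ 0.4362 -0.2893  0.03  ]] [ 0.5042 -0.3686  0.03  ] [0.13   0.1603 0.1302 0.1578]
rail [[258.0, 232.0], [337.0, 232.0], [337.0, 237.0], [258.0, 237.0]] [array([0.4995, 0.0841, 0.031 ]), array([ 0.4966, -0.1024,  0.031 ]), array([ 0.4848, -0.1021,  0.031 ]), array([0.4876, 0.0842, 0.031 ])]
rail [[260.0, 252.0], [260.0, 243.0], [338.0, 243.0], [338.0, 252.0]] [array([0.4523, 0.0797, 0.031 ]), array([0.4734, 0.0796, 0.031 ]), array([ 0.4706, -0.104 ,  0.031 ]), array([ 0.4495, -0.1034,  0.031 ])]
jig [[ 0.7156  0.1743  0.018 ]
 [ 0.71   -0.1806  0.018 ]
 [ 0.4255 -0.1702  0.018 ]
 [ 0.4308  0.1731  0.018 ]] [ 0.5705 -0.0009  0.018 ] [0.2849 0.3549 0.2847 0.3433]
```

```bash
cat >> h.py <<'E'
def state():
    o=get_obs();w,x,y,z=o["eef_rot"];ps=2*np.arctan2(y,x)-np.pi/2
    return np.array(o["eef_pos"]),(ps+np.pi)%(2*np.pi)-np.pi,o
def to(goal,psi=None):
    "tool-frame mm to a world goal (tool assumed vertical), turn to psi"
    p,ps,o=state();d=np.array(goal)-p
    x=np.array([np.cos(ps+np.pi/2),np.sin(ps+np.pi/2)]);y=np.array([np.cos(ps),np.sin(ps)])
    return np.round([d[:2]@x*1e3,d[:2]@y*1e3,-d[2]*1e3],1),None if psi is None else round(ps-psi,3)
E
python3 - <<'E'
from h import *
np.set_printoptions(precision=4,suppress=True)
f=lambda u,v:(215+u/4.6125,140+v/4.615)
H=np.array([.6147,.0567])
for n,p,z in(("gtop",(75,233),.162),("gbot",(90,258),.12),("armmid",(150,220),.116)):
    X=plane("top",f(*p),z);d=X[:2]-H;print(n,X,np.hypot(*d),np.arctan2(d[1],d[0]))
# side crop: grip top (197,103) bottom (203,205)
g=lambda u,v:(195+u/5,175+v/5)
print(tri(f(75,233),g(197,103)),tri(f(90,258),g(203,208)))
a=plane("top",f(258,160),.122);b=plane("top",f(310,136),.122);d=b-a;print("pointer",a,b,np.arctan2(d[1],d[0])+np.pi)
for n,X in(("hub",[.6147,.0567,.122]),):print(np.array(proj("top",np.array(X))),np.array(proj("side",np.array(X))))
E
```

```text
gtop [0.5769 0.1316 0.162 ] 0.08390401786313673 2.0387428965425727
gbot [0.572  0.1295 0.12  ] 0.08436494179611607 2.1011702041290294
armmid [0.5907 0.1011 0.116 ] 0.050444222652876985 2.065901536993505
(array([0.5761, 0.1309, 0.1617]), np.float64(0.002101401787788124)) (array([0.5748, 0.1313, 0.1019]), np.float64(0.0005706358228393804))
pointer [0.6181 0.0486 0.122 ] [0.6294 0.0235 0.122 ] 1.9955600086561154
[267.3046 176.2131] [246.187  194.6091]
```

Emit:
{"method": "servo_tool", "body": {"commands": "0 0 -0.18 0 0 0 1;0 0 -0.18 0 0 0 1;0 0 -0.18 0 0 0 1;0 0 -0.18 0 0 0 1;0 0 -0.18 0 0 0 1"}}

```text
time_s: 0.72
eef_pos: [0.2259, -0.5284, 0.2307]
eef_rot: [-0.0, 0.793, 0.609, 0.0]
wrist_force: [-0.2, -0.4, -0.1]
opening: 1.003
grasp_force: 0.0
```

Emit:
{"method": "servo_tool", "body": {"commands": "0 0 -0.18 0 0 0 1;0 0 -0.18 0 0 0 1;0 0 -0.18 0 0 0 1;0 0 -0.18 0 0 0 1;0 0 -0.05 0 0 0 1"}}

```text
time_s: 1.35
eef_pos: [0.2259, -0.5284, 0.2308]
eef_rot: [-0.0, 0.508, 0.862, 0.0]
wrist_force: [0.5, -0.0, -0.0]
opening: 0.997
grasp_force: 0.0
```

Run:
```python
from h import *
print(to([.575,.131,.23],.49),to([.575,.131,.128]))
```

```text
(array([407.5, 625. ,   0.8]), np.float64(0.016)) (array([407.5, 625. , 102.8]), None)
```

Emit:
{"method": "servo_tool", "body": {"commands": "0 0 0.016 29 44.5 0 0.6;0 0 0 29 44.5 0 0.6;0 0 0 29 44.5 0 0.6;0 0 0 29 44.5 0 0.6;0 0 0 29 44.5 0 0.6"}}

```text
time_s: 1.98
eef_pos: [0.3544, -0.2944, 0.231]
eef_rot: [-0.0, 0.516, 0.857, 0.0]
wrist_force: [0.9, -0.8, 0.2]
opening: 0.597
grasp_force: 0.0
```

Emit:
{"method": "servo_tool", "body": {"commands": "0 0 0 29 44.5 0 0.6;0 0 0 29 44.5 0 0.6;0 0 0 29 44.5 0 0.6;0 0 0 29 44.5 0 0.6;0 0 0 29 44.5 0 0.6"}}

```text
time_s: 2.6
eef_pos: [0.4832, -0.0621, 0.2311]
eef_rot: [-0.0, 0.516, 0.857, -0.0]
wrist_force: [0.8, -0.1, -0.2]
opening: 0.601
grasp_force: 0.0
```

Emit:
{"method": "servo_tool", "body": {"commands": "0 0 0 29 44.5 0 0.6;0 0 0 29 44.5 0 0.6;0 0 0 29 44.5 0 0.6;0 0 0 0 0 0 0.6"}}

```text
time_s: 3.1
eef_pos: [0.5605, 0.0787, 0.2306]
eef_rot: [-0.001, 0.514, 0.858, 0.0]
wrist_force: [-0.3, -1.0, -0.5]
opening: 0.595
grasp_force: 0.0
```

Run:
```python
from h import *
print(state(),to([.575,.131,.23],.49))
```

```text
(array([0.56052675, 0.07869789, 0.23055982]), np.float64(0.49147435880230095), {'time_s': 3.1, 'q': array([-7.05605118e-02,  1.62037769e-01,  1.63016935e+00,  7.07983891e-04,
        1.35024806e+00, -5.62190050e-01]), 'dq': array([-0.05841094, -0.02813737,  0.04087012, -0.02856904,  0.00818743,
       -0.03714143]), 'joint_efforts': array([  1.48439661, -43.25828433, -35.99470854,   0.35266   ,
        -0.12089128,   0.39203846]), 'eef_pos': array([0.56052675, 0.07869789, 0.23055982]), 'eef_rot': array([-5.40810955e-04,  5.13845107e-01,  8.57882801e-01,  1.13148215e-04]), 'wrist_force': array([-0.32756175, -1.04448028, -0.49242454]), 'torque': array([ 0.02432432, -0.00344034,  0.00195008]), 'grasp_force': 0.0, 'opening': 0.5954772054866375}) (array([39.3, 37.4,  0.6]), np.float64(0.001))
```

Emit:
{"method": "servo_tool", "body": {"commands": "0 0 0 20 19 0 0.6;0 0 0 19 18 0 0.6;0 0 0 0 0 20 0.6;0 0 0 0 0 20 0.6;0 0 0 0 0 0 0.6"}}

```text
time_s: 3.72
eef_pos: [0.5727, 0.1266, 0.1892]
eef_rot: [-0.002, 0.516, 0.857, -0.001]
wrist_force: [-0.9, -0.0, 0.3]
opening: 0.601
grasp_force: 0.0
```

Run:
```python
from h import *
r=lambda i:cv2.resize(i,(400,400),interpolation=cv2.INTER_CUBIC)
a=camera("top")[140:240,190:290];b=camera("side")[140:240,185:285]
cv2.imwrite("pics/d.png",np.hstack([r(a),r(b)]))
print(to([.575,.131,.128],.49))
```

```text
(array([ 3.5,  2.5, 63.6]), np.float64(-0.004))
```

View pics/d.png

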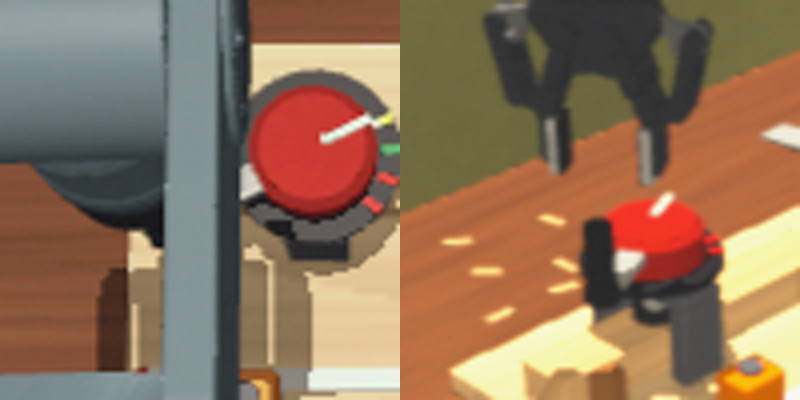

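Side view: the fingertips at crop (557,165) and (648,175) straddle the grip at (598,225). The pointer is at yellow, crop (385,118). I'll descend.

Emit:
{"method": "servo_tool", "body": {"commands": "0 0 0 3.5 2.5 20 0.6;0 0 0 0 0 20 0.6;0 0 0 0 0 20 0.6;0 0 0 0 0 2 0.45;0 0 0 0 0 0 0.34"}}

```text
time_s: 4.45
eef_pos: [0.5752, 0.1317, 0.1295]
eef_rot: [0.0, 0.516, 0.857, 0.0]
wrist_force: [1.0, -0.8, 0.7]
opening: 0.341
grasp_force: 0.0
```

Emit:
{"method": "servo_tool", "body": {"commands": "0 0 0 0 0 0 0.3;0 0 0 0 0 0 0.3"}}

```text
time_s: 4.7
eef_pos: [0.5756, 0.1316, 0.1302]
eef_rot: [0.001, 0.516, 0.857, 0.0]
wrist_force: [0.6, 0.2, 0.4]
opening: 0.299
grasp_force: 0.0
```

Run:
```python
from h import *
p,ps,o=state();print(p,ps,o["wrist_force"],o["opening"],o["grasp_force"],to([.575,.131,.128]))
# rows for clockwise circle of r=85, step a, tool x radial outward, y tangential
for a in (.06,.12):print(a,"y dir: psi=%.2f"%ps, 85*(np.cos(a)-1), 85*np.sin(a))
```

```text
[0.57557783 0.13162234 0.13017089] 0.48703062444658585 [0.56668703 0.18671563 0.39643545] 0.2994165556152773 0.0 (array([-0.3, -0.8,  2.2]), None)
0.06 y dir: psi=0.49 -0.15295410550764388 5.096940550752791
0.12 y dir: psi=0.49 -0.6112659524213687 10.175537619558146
```

Emit:
{"method": "servo_tool", "body": {"commands": "0 0 0.08 -0.3 6.8 0 0.3;0 0 0.08 -0.3 6.8 0 0.3;0 0 0.08 -0.3 6.8 0 0.3;0 0 0.08 -0.3 6.8 0 0.3;0 0 0 0 0 0 0.3"}}

```text
time_s: 5.32
eef_pos: [0.6002, 0.1399, 0.1297]
eef_rot: [-0.0, 0.646, 0.763, -0.001]
wrist_force: [-4.2, -2.3, 3.0]
opening: 0.298
grasp_force: 2.3
```

Emit:
{"method": "servo_tool", "body": {"commands": "0 0 0.08 -0.3 6.8 0 0.3;0 0 0.08 -0.3 6.8 0 0.3;0 0 0 0 0 0 0.3"}}

```text
time_s: 5.7
eef_pos: [0.6136, 0.141, 0.1296]
eef_rot: [-0.001, 0.705, 0.709, -0.001]
wrist_force: [-5.0, -1.2, 4.4]
opening: 0.304
grasp_force: 2.7
```

Run:
```python
from h import *
p,ps,o=state();d=p[:2]-[.6147,.0567];print(p,ps,np.hypot(*d),np.arctan2(d[1],d[0]))
F=o["wrist_force"];print("Ft",F[0]*np.cos(ps)+F[1]*np.sin(ps),"Fr",-F[0]*np.sin(ps)+F[1]*np.cos(ps),o["opening"],o["grasp_force"])
a=camera("top")[140:240,230:330];b=camera("side")[150:250,185:285]
r=lambda i:cv2.resize(i,(400,400),interpolation=cv2.INTER_CUBIC)
cv2.imwrite("pics/e.png",np.hstack([r(a),r(b)]))
```

```text
[0.61355355 0.14104474 0.1296208 ] 0.0065073421605639226 0.0843525345006879 1.5843878712733404
Ft -5.047961920302804 Fr -1.1993782865816045 0.3038366962455792 2.70395340397954
```

View pics/e.png

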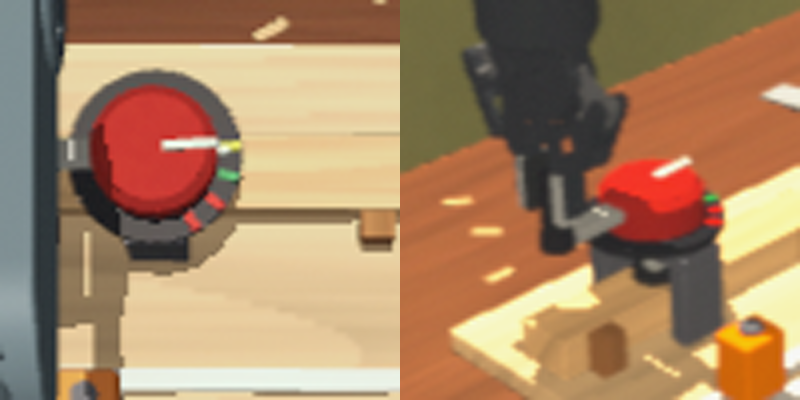

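Top view: the pointer at crop (215,142) is still on yellow (230,147), so the screw is turning with the lever at about 5 N. I'll track the green mark numerically from here.

```bash
cat >> h.py <<'E'
def clamp():
    p,ps,o=state();d=p[:2]-[.6147,.0567];F=o["wrist_force"]
    T=camera("top");cv2.imwrite("pics/last.png",T)
    r=dict(t=o["time_s"],rad=np.hypot(*d)*1e3,lev=np.arctan2(d[1],d[0]),Ft=F[0]*np.cos(ps)+F[1]*np.sin(ps),Fr=-F[0]*np.sin(ps)+F[1]*np.cos(ps))
    for n,lo,hi in(("green",(45,100,60),(85,255,255)),("yellow",(24,120,150),(34,255,255)),("pointer",(0,0,185),(180,50,255))):
        try:
            c,s,_=blob(T,(262,150,300,210),lo,hi);z=.126 if n=="pointer" else .102
            X=plane("top",c,z);e=X[:2]-[.6147,.0567];r[n]=np.arctan2(e[1],e[0]);r[n+"R"]=np.hypot(*e)*1e3
        except Exception as ex:r[n]=None
    print({k:None if v is None else round(float(v),3) for k,v in r.items()})
E
python3 - <<'E'
from h import *
clamp()
c=cv2.imread("pics/top0.png");s=camera
import h
h.camera=lambda n:c;clamp()
E
```

```text
{'t': 5.8, 'rad': 84.355, 'lev': 1.586, 'Ft': -5.364, 'Fr': -1.351, 'green': -1.87, 'greenR': 44.543, 'yellow': -1.489, 'yellowR': 46.988, 'pointer': -1.563, 'pointerR': 23.781}
{'t': 5.85, 'rad': 84.331, 'lev': 1.587, 'Ft': -4.992, 'Fr': -2.254, 'green': -1.526, 'greenR': 45.272, 'yellow': -1.143, 'yellowR': 46.011, 'pointer': -1.183, 'pointerR': 23.556}
```

Emit:
{"method": "servo_tool", "body": {"commands": "0 0 0.08 -0.3 6.8 0 0.3;0 0 0.08 -0.3 6.8 0 0.3;0 0 0 0 0 0 0.3"}}

```text
time_s: 6.22
eef_pos: [0.6268, 0.1401, 0.1295]
eef_rot: [-0.001, 0.759, 0.651, -0.001]
wrist_force: [-5.8, -1.0, 4.0]
opening: 0.296
grasp_force: 3.0
```

```bash
python3 -c "
from h import *
clamp()"
```

```text
{'t': 6.225, 'rad': 84.308, 'lev': 1.427, 'Ft': -5.544, 'Fr': -1.891, 'green': -2.009, 'greenR': 44.049, 'yellow': -1.602, 'yellowR': 44.363, 'pointer': -1.719, 'pointerR': 25.147}
```

Emit:
{"method": "servo_tool", "body": {"commands": "0 0 0.08 -0.3 6.8 0 0.3;0 0 0.08 -0.3 6.8 0 0.3;0 0 0.08 -0.3 6.8 0 0.3;0 0 0 0 0 0 0.3"}}

```text
time_s: 6.78
eef_pos: [0.6461, 0.1348, 0.1294]
eef_rot: [-0.001, 0.832, 0.555, -0.001]
wrist_force: [-7.9, 0.2, 3.9]
opening: 0.306
grasp_force: 3.2
```

```bash
python3 -c "
from h import *
clamp()"
```

```text
{'t': 6.775, 'rad': 84.224, 'lev': 1.189, 'Ft': -7.335, 'Fr': -2.822, 'green': -2.213, 'greenR': 44.471, 'yellow': -1.81, 'yellowR': 45.375, 'pointer': -1.919, 'pointerR': 21.686}
```

Emit:
{"method": "servo_tool", "body": {"commands": "0 0 0.08 -0.3 6.8 0 0.3;0 0 0.08 -0.3 6.8 0 0.3;0 0 0 0 0 0 0.3"}}

```text
time_s: 7.2
eef_pos: [0.6582, 0.1288, 0.1294]
eef_rot: [-0.001, 0.873, 0.487, -0.001]
wrist_force: [-6.1, 0.7, 3.5]
opening: 0.301
grasp_force: 2.7
```

```bash
python3 -c "
from h import *
clamp()"
```

```text
{'t': 7.2, 'rad': 84.222, 'lev': 1.029, 'Ft': -5.582, 'Fr': -2.581, 'green': -2.332, 'greenR': 44.365, 'yellow': -1.941, 'yellowR': 45.69, 'pointer': -2.073, 'pointerR': 21.964}
```

Force has peaked, so the clutch is slipping. I'll go over the crest gently.

Emit:
{"method": "servo_tool", "body": {"commands": "0 0 0.05 -0.1 4.2 0 0.3;0 0 0.05 -0.1 4.2 0 0.3;0 0 0 0 0 0 0.3;0 0 0 0 0 0 0.3"}}

```text
time_s: 7.75
eef_pos: [0.6669, 0.1237, 0.1296]
eef_rot: [0.0, 0.896, 0.443, 0.001]
wrist_force: [-0.3, -0.7, 0.5]
opening: 0.298
grasp_force: 0.0
```

```bash
python3 -c "
from h import *
clamp()"
```

```text
{'t': 7.75, 'rad': 84.946, 'lev': 0.909, 'Ft': 0.148, 'Fr': -0.732, 'green': -2.35, 'greenR': 44.614, 'yellow': -1.958, 'yellowR': 44.775, 'pointer': -2.205, 'pointerR': 21.863}
```

Emit:
{"method": "servo_tool", "body": {"commands": "0 0 0.05 -0.1 4.2 0 0.3;0 0 0 0 0 0 0.3"}}

```text
time_s: 8.05
eef_pos: [0.6702, 0.1208, 0.1295]
eef_rot: [0.0, 0.907, 0.421, 0.0]
wrist_force: [-0.2, -0.3, -0.3]
opening: 0.304
grasp_force: 0.0
```

```bash
python3 -c "
from h import *
clamp()
T=cv2.imread('pics/last.png')[145:215,235:305];cv2.imwrite('pics/f.png',cv2.resize(T,(560,560),interpolation=cv2.INTER_CUBIC))"
```

```text
{'t': 8.05, 'rad': 84.812, 'lev': 0.857, 'Ft': 0.043, 'Fr': -0.314, 'green': -2.353, 'greenR': 45.184, 'yellow': -1.958, 'yellowR': 44.775, 'pointer': -2.265, 'pointerR': 22.738}
```

View pics/f.png

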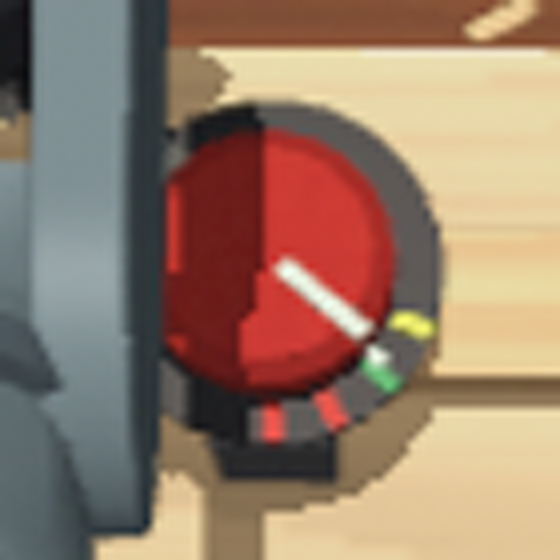

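The pointer at (375,355) meets the green mark at (383,376), so it has clicked once. I'll let go and lift.

Emit:
{"method": "servo_tool", "body": {"commands": "0 0 0 0 0 0 0.6;0 0 0 0 0 0 0.6;0 0 0 0 0 -30 0.6;0 0 0 0 0 -40 0.6;0 0 0 0 0 -40 0.6"}}

```text
time_s: 8.72
eef_pos: [0.6695, 0.1211, 0.2402]
eef_rot: [-0.0, 0.907, 0.421, -0.0]
wrist_force: [0.7, 0.3, 0.5]
opening: 0.601
grasp_force: 0.0
```

```bash
python3 -c "
from h import *
clamp()
T=cv2.imread('pics/last.png')
# stop target: from bolt measurement, yaw of slot -0.0155
o=blob(T,(235,225,265,255),(8,120,120),(22,255,255));print('stop',o[0],o[1],plane('top',o[0],.0805))
print(to([.4800,.0968,.24],.0))
print(state()[2]['q'])"
```

```text
{'t': 8.725, 'rad': 84.586, 'lev': 0.866, 'Ft': 0.392, 'Fr': 0.684, 'green': -2.352, 'greenR': 47.813, 'yellow': -1.958, 'yellowR': 44.775, 'pointer': -2.321, 'pointerR': 23.042}
stop [251.12804878 237.90243902] [243 232  17  13 164] [0.48187065 0.0964163  0.0805    ]
(array([-142.9, -131. ,    7.6]), np.float64(-0.702))
[5.10166986e-03 3.99866825e-01 1.29904491e+00 1.49833088e-05
 1.43333749e+00 7.07561754e-01]
```

Emit:
{"method": "servo_tool", "body": {"commands": "0 0 0 -36 -33 0 0.8;0 0 0 -36 -33 0 0.8;0 0 0 -36 -33 0 0.8;0 0 0 -35 -32 0 0.8;0 0 -0.1715 0 0 0 0.8"}}

```text
time_s: 9.4
eef_pos: [0.4742, 0.0968, 0.2388]
eef_rot: [-0.0, 0.867, 0.498, -0.001]
wrist_force: [0.1, -1.1, -0.2]
opening: 0.801
grasp_force: 0.0
```

Emit:
{"method": "servo_tool", "body": {"commands": "0 0 -0.1715 0 0 0 0.8;0 0 -0.1715 0 0 0 0.8;0 0 -0.1715 0 0 30 0.8;0 0 0 0 0 30 0.8;0 0 0 0 0 0 0.8"}}

```text
time_s: 10.02
eef_pos: [0.4754, 0.0968, 0.1772]
eef_rot: [-0.002, 0.713, 0.701, -0.002]
wrist_force: [0.4, -0.3, 1.0]
opening: 0.798
grasp_force: 0.0
```

```bash
python3 -c "
from h import *
print(state()[:2],to([.4805,.0968,.040],-.0155))
clamp()"
```

```text
(array([0.47543844, 0.09675437, 0.17721659]), np.float64(-0.01695337733271618)) (array([1.000e-01, 5.100e+00, 1.372e+02]), np.float64(-0.001))
{'t': 10.025, 'rad': 144.907, 'lev': 2.862, 'Ft': 0.392, 'Fr': -0.252, 'green': -2.352, 'greenR': 47.813, 'yellow': -1.958, 'yellowR': 44.775, 'pointer': -2.321, 'pointerR': 23.042}
```

Emit:
{"method": "servo_tool", "body": {"commands": "0 0 0 0 5.1 30 0.8;0 0 0 0 0 35 0.8;0 0 0 0 0 35 0.8;0 0 0 0 0 28 0.8;0 0 0 0 0 9 0.8"}}

```text
time_s: 10.7
eef_pos: [0.4826, 0.0966, 0.0422]
eef_rot: [-0.0, 0.713, 0.701, -0.0]
wrist_force: [0.4, -0.6, 0.4]
opening: 0.794
grasp_force: 0.0
```

Emit:
{"method": "servo_tool", "body": {"commands": "0 0 0 0 0 0 0.5;0 0 0 0 0 0 0.4"}}

```text
time_s: 10.95
eef_pos: [0.4837, 0.0966, 0.0439]
eef_rot: [0.001, 0.713, 0.701, 0.001]
wrist_force: [-0.3, 0.2, -0.1]
opening: 0.402
grasp_force: 0.0
```

Emit:
{"method": "servo_tool", "body": {"commands": "0 0 0 0 0 0 0.2;0 0 0 0 0 0 0.2;0 0 0 0 0 0 0.2"}}

```text
time_s: 11.32
eef_pos: [0.4828, 0.0966, 0.0434]
eef_rot: [0.0, 0.713, 0.701, 0.0]
wrist_force: [-3.6, 0.3, 6.1]
opening: 0.347
grasp_force: 59.4
```

```bash
python3 -c "
from h import *
p,ps,o=state();print(p,ps,o['wrist_force'],o['torque'],o['opening'],o['grasp_force'])"
```

```text
[0.48278916 0.09662177 0.04343647] -0.016805298812758718 [-3.60291682  0.32009964  6.07254027] [-0.03641639  0.62286961 -0.02774289] 0.34744775086225327 59.36180770397186
```

Emit:
{"method": "servo_tool", "body": {"commands": "0 0 0 0 -1.5 -1 0.2;0 0 0 -8 0 0 0.2;0 0 0 -12 0 0 0.2;0 0 0 -15 0 0 0.2;0 0 0 0 0 0 0.2"}}

```text
time_s: 11.95
eef_pos: [0.4807, 0.0598, 0.0435]
eef_rot: [0.001, 0.714, 0.7, -0.0]
wrist_force: [-0.4, -2.5, 1.9]
opening: 0.342
grasp_force: 59.0
```

```bash
python3 -c "
from h import *
p,ps,o=state();print(p,ps,o['wrist_force'],o['torque'],o['opening'],o['grasp_force'])
T=camera('top');cv2.imwrite('pics/last.png',T)"
```

```text
[0.4807333  0.05984941 0.04349243] -0.018847216799867006 [-0.4390779  -2.48077125  1.91202578] [-0.36195494 -0.02293299 -0.07427761] 0.3424512653308197 59.00575876235962
```

Emit:
{"method": "servo_tool", "body": {"commands": "0 0 0 -20 0 0 0.2;0 0 0 -20 0 0 0.2;0 0 0 -20 0 0 0.2;0 0 0 -20 0 0 0.2;0 0 0 -20 0 0 0.2"}}

```text
time_s: 12.62
eef_pos: [0.4788, -0.0384, 0.0435]
eef_rot: [-0.0, 0.713, 0.701, 0.0]
wrist_force: [-0.2, 3.1, 2.7]
opening: 0.345
grasp_force: 59.2
```

```bash
python3 -c "
from h import *
p,ps,o=state();print(p,ps,o['wrist_force'],o['torque'],o['opening'],o['grasp_force'])"
```

```text
[ 0.47883276 -0.03840547  0.0434791 ] -0.017111164763901066 [-0.23480217  3.13663084  2.66104109] [0.51880053 0.00671174 0.01874576] 0.34457380825263023 59.20923829078674
```

Emit:
{"method": "servo_tool", "body": {"commands": "0 0 0 -20 0 0 0.2;0 0 0 -20 0 0 0.2;0 0 0 -20 0 0 0.2;0 0 0 -20 0 0 0.2;0 0 0 -22 0 0 0.2"}}

```text
time_s: 13.25
eef_pos: [0.477, -0.1401, 0.0435]
eef_rot: [-0.0, 0.713, 0.701, 0.001]
wrist_force: [-0.3, 3.9, 3.3]
opening: 0.346
grasp_force: 59.3
```

Emit:
{"method": "servo_tool", "body": {"commands": "0 0 0 0 0 0 0.2;0 0 0 0 0 0 0.2"}}

```text
time_s: 13.5
eef_pos: [0.4772, -0.1404, 0.0435]
eef_rot: [0.001, 0.713, 0.701, -0.0]
wrist_force: [-0.7, -1.8, 1.2]
opening: 0.346
grasp_force: 59.1
```

```bash
python3 -c "
from h import *
p,ps,o=state();print(p,ps,o['wrist_force'],o['torque'],o['opening'],o['grasp_force'])
r=lambda i:cv2.resize(i,(400,400),interpolation=cv2.INTER_CUBIC)
a=camera('top')[150:290,240:380];b=camera('side')[150:290,235:375]
cv2.imwrite('pics/g.png',np.hstack([r(a),r(b)]))"
```

```text
[ 0.47722411 -0.1404471   0.04348099] -0.017180382180527864 [-0.74943469 -1.79615632  1.23514118] [-0.49088947 -0.10717401 -0.03056759] 0.345644080094958 59.07844305038452
```

View pics/g.png

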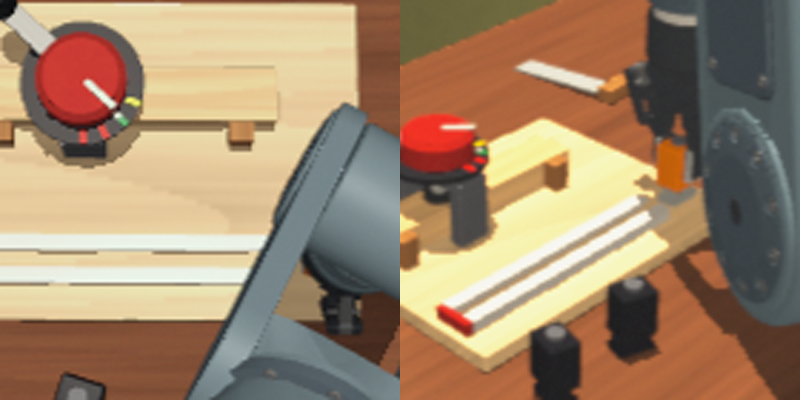

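The stop is past the open end at crop (672,165), and the pointer at (120,110) is on green. I'll lift it and carry it to the tray.

Emit:
{"method": "servo_tool", "body": {"commands": "0 0 0 0 0 -10 0.2;0 0 0 0 0 -25 0.2;0 0 0 0 0 -35 0.2;0 0 0 -30 4 0 0.2;0 0 0 -45 6 0 0.2"}}

```text
time_s: 14.22
eef_pos: [0.4858, -0.2144, 0.114]
eef_rot: [-0.0, 0.712, 0.702, 0.0]
wrist_force: [0.4, -0.7, -1.6]
opening: 0.342
grasp_force: 59.3
```

Emit:
{"method": "servo_tool", "body": {"commands": "0 0 0 -45 6 0 0.2;0 0 0 -45 6 0 0.2;0 0 0 -45 6 0 0.2;0 0 0 -22 2 0 0.2;0 0 0 0 0 0 0.2"}}

```text
time_s: 14.85
eef_pos: [0.5027, -0.3734, 0.1131]
eef_rot: [-0.0, 0.714, 0.701, 0.0]
wrist_force: [-0.3, -0.3, -2.5]
opening: 0.343
grasp_force: 59.3
```

```bash
python3 -c "
from h import *
p,ps,o=state();print(p,ps,o['wrist_force'],o['opening'],o['grasp_force'],to([.504,-.373,.033]))
S=camera('side');T=camera('top');r=lambda i:cv2.resize(i,(400,400),interpolation=cv2.INTER_CUBIC)
cv2.imwrite('pics/h.png',np.hstack([r(T[160:300,380:520]),r(S[90:230,290:430])]))"
```

```text
[ 0.50265943 -0.37342381  0.11305214] -0.018457111928846803 [-0.2709143  -0.25881561 -2.51427437] 0.3428360754349812 59.255211353302 (array([ 0.4,  1.3, 80.1]), None)
```

View pics/h.png

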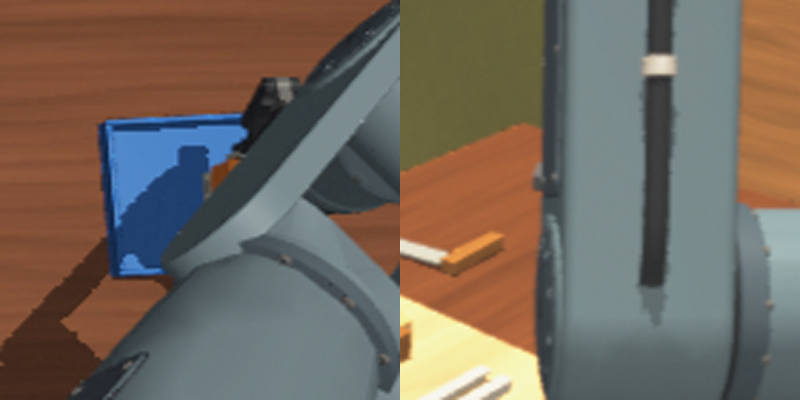

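The stop, orange at crop (222,175), is over the tray and its weight shows on the wrist. I'll lower it and release.

Emit:
{"method": "servo_tool", "body": {"commands": "0 0 0 0 0 25 0.2;0 0 0 0 0 25 0.2;0 0 0 0 0 18 0.2;0 0 0 0 0 8 0.2;0 0 0 0 0 4 0.2"}}

```text
time_s: 15.58
eef_pos: [0.5032, -0.3726, 0.0333]
eef_rot: [0.0, 0.713, 0.701, 0.0]
wrist_force: [0.2, 0.2, -2.7]
opening: 0.343
grasp_force: 59.3
```

Emit:
{"method": "servo_tool", "body": {"commands": "0 0 0 0 0 0 0.2;0 0 0 0 0 0 0.2"}}

```text
time_s: 15.82
eef_pos: [0.5034, -0.3733, 0.0341]
eef_rot: [0.001, 0.713, 0.701, -0.0]
wrist_force: [0.1, 0.3, -1.1]
opening: 0.347
grasp_force: 59.3
```

Emit:
{"method": "servo_tool", "body": {"commands": "0 0 0 0 0 2 0.2;0 0 0 0 0 1 0.2;0 0 0 0 0 0 0.2;0 0 0 0 0 0 0.4;0 0 0 0 0 0 0.5"}}

```text
time_s: 16.45
eef_pos: [0.5031, -0.373, 0.0304]
eef_rot: [0.0, 0.713, 0.701, 0.0]
wrist_force: [-0.1, 0.2, -0.3]
opening: 0.499
grasp_force: 0.0
```

Emit:
{"method": "servo_tool", "body": {"commands": "0 0 0 0 0 0 0.55;0 0 0 0 0 -15 0.55;0 0 0 0 0 -30 0.55;0 0 0 0 0 -40 0.55;0 0 0 0 0 -40 0.55"}}

```text
time_s: 17.08
eef_pos: [0.5031, -0.3729, 0.1576]
eef_rot: [0.0, 0.713, 0.701, -0.0]
wrist_force: [-0.3, 0.3, 0.5]
opening: 0.548
grasp_force: 0.0
```

Emit:
{"method": "servo_tool", "body": {"commands": "0 0 0 -30 -50 0 0.55;0 0 0 -30 -50 0 0.55;0 0 0 -30 -50 0 0.55;0 0 0 0 0 0 0.55;0 0 0 0 0 0 0.55"}}

```text
time_s: 17.7
eef_pos: [0.3517, -0.4605, 0.1562]
eef_rot: [0.001, 0.713, 0.701, 0.0]
wrist_force: [-0.6, 0.2, 0.7]
opening: 0.552
grasp_force: 0.0
```

```bash
python3 -c "
from h import *
p,ps,o=state();print(p,o['wrist_force'],o['opening'],o['grasp_force']);clamp()
T=camera('top');S=camera('side')
try:
  o=blob(T,(410,190,490,262),(8,120,120),(22,255,255));print(o[0],o[1],plane('top',o[0],.067))
except Exception as e:print(e)
cv2.imwrite('pics/i.png',T[80:300,110:520])"
```

```text
[ 0.35174287 -0.46047758  0.15618458] [-0.57763602  0.2489779   0.70779118] 0.5520410277625762 0.0
{'t': 17.7, 'rad': 580.189, 'lev': -2.041, 'Ft': -0.582, 'Fr': 0.239, 'green': -2.352, 'greenR': 47.813, 'yellow': -1.958, 'yellowR': 44.775, 'pointer': -2.321, 'pointerR': 23.042}
[450.09110058 220.45918905] [ 410  190   80   72 1899] [ 0.51592712 -0.35924946  0.067     ]
```

View pics/i.png

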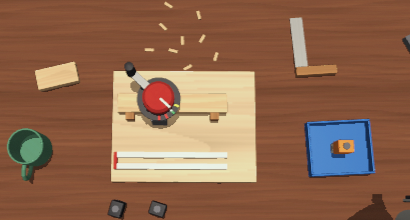

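The orange stop stands in the tray at crop (345,147). The pointer is on green, the bystanders haven't moved, and the hand is clear.

```bash
python3 -c "
from bench import *
print(hand_in())"
```

```text
the job is handed in; nothing more can be done
None
```

I clicked the clamp once and left it in its first notch, stood the orange stop in the blue tray, and handed the job in at about 18 s; no verdict was returned.

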